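Right the fallen paint bottle and hold the keeper rod out at its mark

TASK

A paint bottle has fallen over in the rack and lies across the path of the keeper rod. Stand it upright on the empty place in the row and let go of it, then pull the spring-loaded rod by its handle across the front of the row until the middle of the handle is level with the arrowhead length mark on the front edge, and finish while still holding it there. Leave the other two bottles and the glue stick standing where they are.

Things in the scene. Friction and masses are not known exactly. Their poses are not given: they have to be found in the camera images.
- tipped_center (a point): The fallen bottle: white paint bottle, black cap, square body 46 by 46 mm up to 88 mm, then shoulder, 24 mm round cap and nozzle to 130 mm, 0.14 to 0.28 kg. Point on its axis 65 mm from the base; z axis from base to cap. It starts lying flat on the rack's board, base at the empty place of the row, cap roughly towards the robot (within 0.2 rad of the rack's -x), across the rod's path.
- stand_a_center (a point): Standing neighbour in the row: white paint bottle, black cap, square body 46 by 46 mm up to 88 mm, then shoulder, 24 mm round cap and nozzle to 130 mm, 0.14 to 0.28 kg. Point on its axis 65 mm from the base; z axis from base to cap.
- stand_b_center (a point): The other standing neighbour: white paint bottle, black cap, square body 46 by 46 mm up to 88 mm, then shoulder, 24 mm round cap and nozzle to 130 mm, 0.14 to 0.28 kg. Point on its axis 65 mm from the base; z axis from base to cap.
- glue_center (a point): Standing glue stick at the right end of the row, 27 mm diameter, 90 mm tall; point half-way up. To be left alone.
- rack: Fixed rack: plywood board 250 by 660 mm, 12 mm thick. Origin on the table under the row's middle place; +y along the row, +x away from the robot. Ribs 7 mm high between places (x -28 to 52 mm); back fence at x 58 to 70 mm, top 42 mm above the table. The rod lies along y at x = -70 mm, axis 60 mm above the table.
- place_left (a point): Centre of the left place of the row (rack y = +85 mm), a 56 mm square of cork; on the board's top, 12 mm above the table. Two of the three places hold standing bottles, one is empty.
- place_mid (a point): Centre of the middle place (rack y = 0), on the board's top.
- place_right (a point): Centre of the right place (rack y = -85 mm), on the board's top.
- rod (a joint): How far the rod is pulled out, m: 0 = home (handle at rack y = +180 mm), growing as the handle moves along the rack's -y; stop at 0.32. An inner spring pulls it back: 3.5 N at home plus 25 N per m (about 10 N at the mark); let go, it springs home.
- tube_mouth (a point): Mouth of the fixed tube the rod comes out of, on the rod's axis at rack y = +250 mm, 60 mm above the table; the tube is 31 mm wide there and runs on 200 mm along +y.
- handle (a point): Grip point in the upright black handle at the rod's end: block 26 mm (rack x) by 20 mm (rack y), from 45 to 145 mm above the table; point on its vertical centre line, 125 mm above the table. It slides along the rack's y only. At home 60 mm are free between it and the tube's mouth.
- pointer_tip (a point): Length mark: tip of the flat dark steel arrowhead on the metal track at the board's front edge, 26 mm above the table, 61 mm nearer the robot than the rod's axis. Axes as the rack's. The handle is at the mark when its centre has this tip's position along rack y (-130 to -70 mm; rod out 0.25 to 0.31).
There are look-alikes about, which are no part of the job. What is shaped like the part that bears stand_b_center but yellow is not meant.

How it is judged (in metres and radians):
On the way, in this order (a step that is already met when the one before it is completed fails the run):
1. the fallen bottle stands upright on the empty place, let go, while the rod is still home (angle between tipped_center's own z axis and vertical below 0.1 rad and height (world z) of tipped_center below 0.085 m and (horizontal distance between tipped_center and place_left below 0.02 m or horizontal distance between tipped_center and place_mid below 0.02 m or horizontal distance between tipped_center and place_right below 0.02 m) and contact force between tipped and the fingers below 0.2 N and value of joint rod below 0.03 m), for 0.3 s.
2. the rod is pulled out by the fingers to the length mark (y of handle in the frame of pointer_tip between -0.008 and 0.008 m and contact force between rod and the fingers above 2 N and angle between tipped_center's own z axis and vertical below 0.1 rad and height (world z) of tipped_center below 0.085 m and (horizontal distance between tipped_center and place_left below 0.02 m or horizontal distance between tipped_center and place_mid below 0.02 m or horizontal distance between tipped_center and place_right below 0.02 m)), for 0.2 s.
At the end, for the whole second after the job is handed in: Fingers hold the rod at rest (over 2 N), handle middle within 8 mm of the arrowhead along the row, no bottle touching the rod; the fallen bottle stands within 0.1 rad, released, within 20 mm of its place's centre; other bottles and glue stick stand within 30 mm of where they were (all of step 2 and velocity of joint rod between -0.02 and 0.02 m/s and contact force between tipped and the fingers below 0.2 N and angle between each of stand_a_center, stand_b_center, glue_center's own z axis and vertical below 0.15 rad and distance of each of stand_a_center, stand_b_center, glue_center from where it was at the start of the episode below 0.03 m and contact force between rod and tipped below 0.3 N and contact force between rod and stand_a below 0.3 N and contact force between rod and stand_b below 0.3 N and contact force between rod and glue below 0.3 N); the arm keeps its last pose, push and grip.
It fails at once if a standing bottle or the glue stick is knocked over or pushed over 30 mm away ((angle between stand_a_center's own z axis and vertical above 0.4 rad or distance of stand_a_center from where it was at the start of the episode above 0.03 m) or (angle between stand_b_center's own z axis and vertical above 0.4 rad or distance of stand_b_center from where it was at the start of the episode above 0.03 m) or (angle between glue_center's own z axis and vertical above 0.4 rad or distance of glue_center from where it was at the start of the episode above 0.03 m)).
It also fails if it takes over 56 s, if anything falls off the work surface, if the arm or the gripper's body presses on something with over 40 N, if the wrist force passes 120 N, or if a joint passes its speed limit or range.

ROBOT

A 6-joint arm with a two-finger parallel gripper is mounted at the origin on the work surface. World frame = base frame: x ahead of the robot, y to its left, z up, the work surface at z = 0. Lengths are in m, angles in degrees, forces in N, time in s.
With the tool pointing down it reaches from about 0.35 to 0.85 m from the base axis. Payload 8.1 kg.
Tool frame: the origin (TCP) lies at the very end of the fingers, on their centre line; the grasp point (between the pads) lies 19 mm behind it; z points along the fingers, y is the direction in which the jaws open and shut (so a half turn about z gives the same grasp; the last joint's range is limited). The gripper opens to 85 mm and grips with 20 to 120 N. Pads are 22 mm wide; open, the fingers measure 114 mm over their backs; the gripper's body (76 mm by 85 mm) begins 54 mm behind the grasp point. The pads swing forward as they close: fully open they stand 13 mm farther back than shut.
Start: joints at [-76.627, 7.471, 85.268, -0, 87.261, -4.893], TCP at [0.188, -0.57, 0.231] pointing down, gripper open.
Joint ranges: [-169.43, 169.43], [-51.17, 129.36], [1.28, 143.12], [-76.62, 256.62], [0, 156.53], [-152.29, 152.29]. Speed limits (degrees/s): [136.94, 136.94, 159.86, 180, 180, 180].

INTERFACE

Orientations are given as [roll, pitch, yaw] about the fixed x, y, z axes, in that order (R = Rz(yaw) Ry(pitch) Rx(roll)).
In Python, from plant import env, cams, finder gives the robot as it stands.
- The arm moves only by the tool servo_tool, never from a script. Its argument "moves" is a list of rows, each a list of 5 numbers: the closure, from 0 (fully open) to 1 (shut), then the shift along the tool's x, y, z in cm, then the turn about the tool's z in rad. In form: [[grip, tx, ty, tz, spin], ...]. A call has exactly 8 rows; each row is the pose to reach, as a shift and turn from the pose commanded when the call began, along the tool's axes at that moment; what a row does not reach only later rows make up. A row lasts 1/12 s, in which the tool goes at most 41.7 mm and 7.16 degrees, less where a joint would pass 70% of its speed; a pose out of reach is approached as far as the arm can. A call with a gripper value outside its range is refused whole. The fingers move at their own pace and stop on an object; "newtons" is the grip in N (left out, the last holds). Time passes only in rows, so rows that repeat a pose let the fingers close, or fill a call up. It gives the time, the measured TCP pose, the force and the opening at its end, in the units of the state.
- env.get_obs(): the state, without advancing time (a new reading comes with each control period).
- cams.capture(name): name is "scene" or "top"; returns (picture, depth): 480x640x3 uint8, red, green, blue; 480x640 float32, m along the optical axis (not along the pixel's ray), 0 where there is no reading.
- cams.camera_model(name): a dict with "fx", "fy", "cx", "cy" (pixels), "R" (3x3) and "t" (3): a world point X has camera coordinates R X + t. Camera axes: x right, y down, z forward; pixel columns grow to the right and rows downward; lengths in m; the calibration is good to about 2 mm. A picture is of the moment at which its call begins. camera_model takes no time and is no camera call.
- env.finish_job(): hands the job in, once; it reports no verdict.
Trained networks look in the newest picture that a camera, given by its name, has taken for a name from the list of things; names that differ only in an ending like _2 or _b are one class to them, and where a whole thing is asked for, a point or a joint stands for the part that bears it (a point fixed in the world has none). Each returns a list of dicts, best first, with "p" (0 to 1); they miss things now and then, are a little off and sometimes report something else, mostly with a low value. They report only what shows in the picture. A call takes as long as a camera call. They do not tell look-alikes from the thing itself.
- finder.trace(query, camera): "mask" (480x640 bool, what is visible of it) and "position" ([column, row] in pixels, amid what is visible of it).
The state is a dict: "t": time; "joints": joint angles; "dq": joint speeds; "joint_efforts": joint torques, N m; "ee_pos": TCP position; "tcp_rot": TCP orientation; "ft_force": force on the tool from outside, world axes, zero at the start; "wrist_torque": the same for the moment, N m; "width": finger opening in m.
Only numpy, scipy, OpenCV 4.12 (cv2) and the standard library are available. Lean on these libraries where they do the work, as an engineer would, in place of code of your own. Each camera call takes 0.05 s, during which the arm holds its last target.

## Working session

There is one attempt and no reset: what is moved stays moved. The work goes in short steps, Python scripts to look and compute and a tool call to move; the robot and the scene stay as the last step left them, time stands still between calls to the robot, and variables do not carry over. Pictures are saved under pics/ and viewed, and the job is handed in when it is done.

Besides the shell and the picture viewer there is one more tool, called as name(argument=value, ...) on one line, values as JSON. servo_tool: Moves the arm, as the interface text tells. Its arguments: {"type":"object","properties":{"moves":{"type":"array","items":{"type":"array","items":{"type":"number"}}},"newtons":{"type":"number"}},"required":["moves"]}

```bash
ls; mkdir -p pics; cat > h.py <<'E'
from plant import env,cams,finder
import numpy as np,cv2
def save(n,f,crop=None,s=1):
    im,d=cams.capture(n)
    o=im[:,:,::-1]
    if crop: o=o[crop[1]:crop[3],crop[0]:crop[2]]
    cv2.imwrite(f,cv2.resize(o,None,fx=s,fy=s,interpolation=cv2.INTER_CUBIC)); return im,d
def w(n,u,v,d):
    m=cams.camera_model(n);c=np.array([(u-m['cx'])/m['fx']*d,(v-m['cy'])/m['fy']*d,d])
    return np.array(m['R']).T@(c-np.array(m['t']))
def wz(n,u,v,z):
    m=cams.camera_model(n);R=np.array(m['R']);t=np.array(m['t'])
    o=-R.T@t;r=R.T@np.array([(u-m['cx'])/m['fx'],(v-m['cy'])/m['fy'],1]);return o+r*(z-o[2])/r[2]
def px(n,X):
    m=cams.camera_model(n);c=np.array(m['R'])@np.array(X)+np.array(m['t']);return c[0]/c[2]*m['fx']+m['cx'],c[1]/c[2]*m['fy']+m['cy']
def cloud(n,d):
    m=cams.camera_model(n);v,u=np.mgrid[:480,:640]
    c=np.stack([(u-m['cx'])/m['fx']*d,(v-m['cy'])/m['fy']*d,d],-1)
    return (c-np.array(m['t']))@np.array(m['R'])
E
python3 - <<'E'
from h import *
np.set_printoptions(precision=4,suppress=True)
for n in('scene','top'):
    im,d=save(n,f'pics/{n}0.png'); np.savez(f'{n}0.npz',im=im,d=d)
    m=cams.camera_model(n);print(n,-np.array(m['R']).T@m['t'],m['fx'])
print(env.get_obs())
E
```

```text
pics
scene [ 0.7283 -0.2931  0.6917] 443.0311464948598
top [ 0.3447 -0.0326  0.9319] 458.2173447283566
{'t': 0.1, 'joints': array([-76.6275,   7.5122,  85.3239,  -0.0009,  87.2597,  -4.8937]), 'dq': array([ 0.0294, -0.1241, -0.1462,  0.0183, -0.0421, -0.0032]), 'joint_efforts': array([  0.0011, -57.0953, -50.1943,  -0.0001,   0.0082,   0.    ]), 'ee_pos': array([ 0.188 , -0.5693,  0.2303]), 'tcp_rot': array([-179.9045,   -0.0073,   18.2663]), 'ft_force': array([ 0.7006, -0.2435,  0.4293]), 'wrist_torque': array([0.0437, 0.0196, 0.0242]), 'width': 0.08508708836089915}
```

View pics/scene0.png

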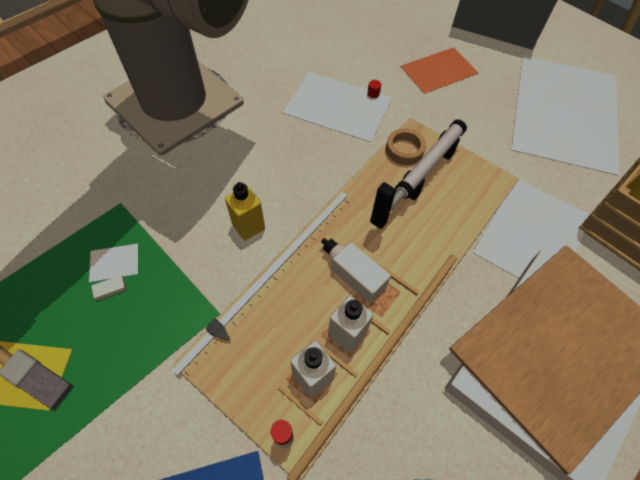

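View pics/top0.png

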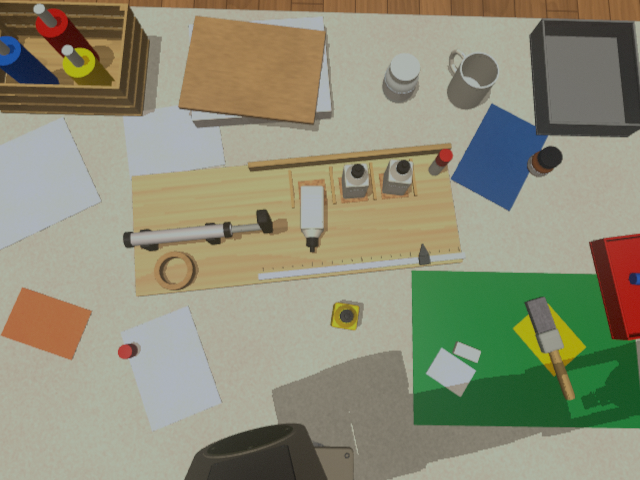

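The top view shows one white bottle lying at about (312,215), with its cap toward the robot and the left place empty. The two white bottles stand at (355,180) and (400,175), and the glue stick is at (445,158). The handle is at (265,220) and the arrowhead at (424,255). The yellow bottle at (345,316) and the second red-capped stick at (127,352) are look-alikes off the rack. Next I'll measure.

```bash
python3 - <<'E'
from h import *
np.set_printoptions(precision=4,suppress=True)
for n in('top','scene'):
    im,d=cams.capture(n)
    P=cloud(n,d); np.savez(f'{n}1.npz',im=im,d=d,P=P)
    for q in('tipped_center','rack','handle','pointer_tip','glue_center','rod'):
        for r in finder.trace(q,n)[:4]:
            m=r['mask'];u,v=r['position'];X=P[m&(d>0)]
            print(n,q,round(r['p'],2),np.round(r['position'],1),m.sum(),'med',np.median(X,0), 'z90',np.percentile(X[:,2],95))
            np.save(f'm_{n}_{q}_{round(r["p"]*100)}.npy',m)
    for u,v in ((150,200),(400,240),(250,400)): print(P[v,u])
im,d=cams.capture('top')
o=im[130:310,120:480,::-1]
cv2.imwrite('pics/topcrop.png',cv2.resize(o,None,fx=2.2,fy=2.2,interpolation=cv2.INTER_CUBIC))
E
```

```text
top tipped_center 0.73 [310.3 216.8] 1348 med [ 0.5474 -0.0191  0.0577] z90 0.06075925243085745
top rack 0.68 [283.1 226. ] 34764 med [0.5399 0.0417 0.013 ] z90 0.06561773099322571
top handle 0.56 [260.5 228.1] 492 med [0.5165 0.0715 0.0848] z90 0.14684237086456106
top pointer_tip 0.69 [422.6 258.5] 130 med [ 0.474 -0.245  0.026] z90 0.028386012615333862
top glue_center 0.94 [438.7 160.8] 343 med [ 0.6538 -0.2679  0.0871] z90 0.10378685185254564
top rod 0.57 [261.8 225.4] 510 med [0.5167 0.0716 0.0843] z90 0.14682903244975642
top rod 0.28 [422.6 256.9] 182 med [ 0.474  -0.2444  0.0258] z90 0.028481762837853863
[0.5815 0.3134 0.0152]
[ 0.51   -0.2003  0.0114]
[ 0.1904  0.0927 -0.0009]
scene tipped_center 0.86 [357. 272.] 2268 med [ 0.5635 -0.0281  0.0563] z90 0.059006961101481514
scene tipped_center 0.49 [383.3 200. ] 913 med [0.5265 0.0581 0.1   ] z90 0.14468350103603234
scene rack 0.8 [343.  291.9] 46146 med [ 0.5624 -0.0653  0.0119] z90 0.054547802400208165
scene handle 0.64 [383.8 202.5] 879 med [0.5269 0.0577 0.1021] z90 0.14469559148201946
scene pointer_tip 0.83 [214.1 334.1] 294 med [ 0.4781 -0.2467  0.0256] z90 0.027393481712915314
scene pointer_tip 0.66 [338.9 293.5] 47025 med [ 0.5627 -0.0661  0.0119] z90 0.058246080920971985
scene glue_center 0.75 [282.2 432.6] 482 med [ 0.6647 -0.276   0.1012] z90 0.1032457274829833
scene glue_center 0.2 [343.8 292.5] 45945 med [ 0.5617 -0.0647  0.0119] z90 0.05402764192441074
scene rod 0.72 [385.  201.7] 830 med [0.5271 0.0576 0.1045] z90 0.14471822607541676
scene rod 0.24 [357.6 270.2] 2116 med [ 0.563  -0.0284  0.0565] z90 0.059047194149821
[ 0.1826 -0.1831 -0.0026]
[0.5662 0.085  0.0117]
[ 0.5902 -0.2774  0.0133]
```

View pics/topcrop.png

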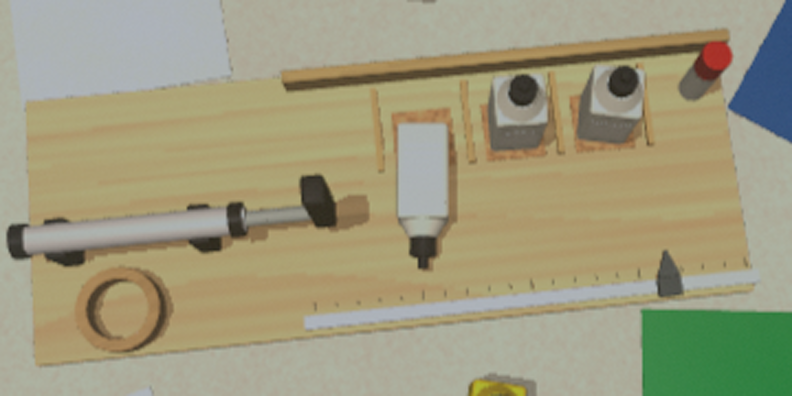

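```bash
python3 - <<'E'
from h import *
np.set_printoptions(precision=4,suppress=True)
A=[]
for n in('top','scene'):
    z=np.load(f'{n}1.npz');P=z['P'];im=z['im'];d=z['d']
    g=d>0
    # fence top
    f=g&(abs(P[...,2]-.042)<.004)&(P[...,0]>.64)&(P[...,0]<.73)&(P[...,1]<.1)&(P[...,1]>-.31)
    X=P[f];vx,vy,x0,y0=cv2.fitLine(X[:,:2].astype(np.float32),cv2.DIST_HUBER,0,.01,.01).ravel()
    print(n,'fence',len(X),np.degrees(np.arctan2(-vx,vy)) , x0,y0, X[:,1].min(),X[:,1].max(),np.median(X[:,2]))
    # tipped top face
    b=g&(abs(P[...,2]-.058)<.006)&(P[...,0]>.48)&(P[...,0]<.62)&(abs(P[...,1]+.025)<.05)
    r=cv2.minAreaRect(P[b][:,:2].astype(np.float32)*1000);print('tip face',b.sum(),r)
    b=g&(P[...,2]>.02)&(P[...,0]>.44)&(P[...,0]<.62)&(abs(P[...,1]+.025)<.05)
    X=P[b]; print('tip x range',X[:,0].min(),X[:,0].max(),np.median(X[X[:,0]<.49],0))
    c=np.cov(X[:,:2].T);e,V=np.linalg.eigh(c);print('axis',V[:,1],X.mean(0))
    # handle top
    b=g&(P[...,2]>.138)&(P[...,0]>.48)&(P[...,0]<.58)&(abs(P[...,1]-.065)<.06)&(P[...,2]<.15)
    print('handle top',b.sum(),cv2.minAreaRect(P[b][:,:2].astype(np.float32)*1000),P[b].mean(0))
    for s,(y0,y1) in {'a':(-.15,-.08),'b':(-.25,-.16)}.items():
        b=g&(P[...,2]>.135)&(P[...,2]<.16)&(P[...,0]>.58)&(P[...,0]<.68)&(P[...,1]>y0)&(P[...,1]<y1); print('stand',s,b.sum(),P[b].mean(0))
    b=g&(P[...,2]>.098)&(P[...,2]<.11)&(P[...,0]>.6)&(P[...,0]<.7)&(P[...,1]>-.31)&(P[...,1]<-.25); print('glue',b.sum(),P[b].mean(0))
    b=g&(abs(P[...,2]-.012)<.0035)&(P[...,0]>.4)&(P[...,0]<.75)&(P[...,1]>-.35)&(P[...,1]<.42)
    bb=cv2.morphologyEx(b.astype(np.uint8),cv2.MORPH_OPEN,np.ones((5,5)))>0
    print('board',cv2.minAreaRect(P[bb][:,:2].astype(np.float32)*1000))
print('tip', wz('top',422.5,244.5,.026))
z=np.load('top1.npz');o=z['im'][235:275,395:455,::-1];cv2.imwrite('pics/tipT.png',cv2.resize(o,None,fx=10,fy=10,interpolation=cv2.INTER_NEAREST))
z=np.load('scene1.npz');o=z['im'][310:350,190:250,::-1];cv2.imwrite('pics/tipS.png',cv2.resize(o,None,fx=10,fy=10,interpolation=cv2.INTER_NEAREST))
E
```

```text
top fence 1170 -172.85854 0.67548275 -0.07941895 -0.30219544107672874 0.0986480221010779 0.04220099253453069
tip face 1029 ((558.9513549804688, -19.357942581176758), (96.40155029296875, 43.5860481262207), 1.1137099266052246)
tip x range 0.44014858343512436 0.619946238078428 [ 0.4852 -0.0211  0.0396]
axis [-0.9999 -0.0124] [ 0.5506 -0.0199  0.0543]
handle top 164 ((522.9258422851562, 66.74360656738281), (25.739036560058594, 19.88142204284668), 9.17849063873291) [0.5221 0.0664 0.1446]
stand a 29 [ 0.6161 -0.1017  0.141 ]
stand b 28 [ 0.6259 -0.1861  0.1414]
glue 154 [ 0.6596 -0.2724  0.1022]
board ((549.1610717773438, 15.2613525390625), (250.04734802246094, 661.1473999023438), 7.0006842613220215)
scene fence 2380 -172.91216 0.68083256 -0.106558695 -0.3050637726284789 0.09989696756072533 0.04149333325738859
tip face 1481 ((562.5946044921875, -21.44878578186035), (94.17662811279297, 45.92009735107422), 1.014970064163208)
tip x range 0.47988498223622145 0.6101567045637041 [ 0.4841 -0.0245  0.0384]
axis [-0.9999 -0.0153] [ 0.5612 -0.0265  0.0512]
handle top 202 ((525.5970458984375, 64.93189239501953), (25.527204513549805, 20.66766929626465), 5.5338921546936035) [0.5263 0.0634 0.1432]
stand a 54 [ 0.6194 -0.1047  0.1408]
stand b 57 [ 0.629  -0.189   0.1414]
glue 401 [ 0.6621 -0.275   0.1016]
board ((551.7495727539062, 13.953704833984375), (249.7803192138672, 660.7638549804688), 7.147775173187256)
tip [ 0.4992 -0.2429  0.026 ]
```

View pics/tipT.png

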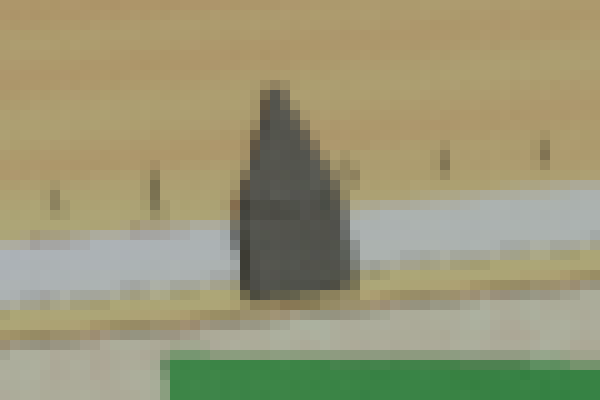

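View pics/tipS.png

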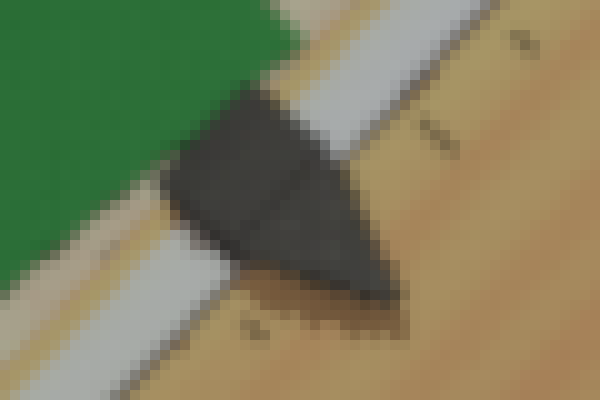

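```bash
cat >> h.py <<'E'
from scipy.spatial.transform import Rotation as Ro
def to(X,yaw):
    o=env.get_obs();R=Ro.from_euler('xyz',o['tcp_rot'],degrees=True)
    s=-np.radians(yaw-o['tcp_rot'][2])
    print('t',o['t'],'now',np.round(o['ee_pos'],4),np.round(o['tcp_rot'],2),'w',round(o['width'],4),'F',np.round(o['ft_force'],1))
    print('shift cm',np.round(R.inv().apply(np.array(X)-o['ee_pos'])*100,2),'spin',round(s,3))
E
python3 - <<'E'
from h import *
to((.523,-.0205,.13),1)
E
```

```text
t 0.85 now [ 0.1881 -0.5698  0.2313] [180.     0.    18.27] w 0.0853 F [-0.6 -0.1 -0.9]
shift cm [ 49.02 -41.66  10.13] spin 0.301
```

servo_tool(moves=[[0, 3.0, -2.5, 0, 0.05], [0, 6.1, -5.2, 0, 0.1], [0, 9.2, -7.8, 0, 0.15], [0, 12.3, -10.4, 0, 0.2], [0, 15.4, -13.0, 0, 0.25], [0, 18.5, -15.6, 0, 0.3], [0, 21.6, -18.2, 0, 0.3], [0, 24.5, -20.8, 0, 0.3]], newtons=20)

```text
t: 1.52
ee_pos: [0.3563, -0.2937, 0.2316]
tcp_rot: [180.0, -0.0, 1.0]
ft_force: [0.4, 0.1, 0.2]
width: 0.0853
```

```bash
python3 - <<'E'
from h import *
to((.523,-.0205,.13),1)
E
```

```text
t 1.5167 now [ 0.3563 -0.2937  0.2316] [ 1.7997e+02 -4.0000e-02  1.0500e+00] w 0.0853 F [0.4 0.1 0.2]
shift cm [ 17.16 -27.01  10.15] spin 0.001
```

servo_tool(moves=[[0, 2.2, -3.4, 0, 0], [0, 4.4, -6.9, 0, 0], [0, 6.6, -10.4, 0, 0], [0, 8.8, -13.8, 0, 0], [0, 11.0, -17.3, 0, 0], [0, 13.2, -20.8, 1, 0], [0, 15.4, -24.2, 2, 0], [0, 17.2, -27.0, 4, 0]])

```text
t: 2.18
ee_pos: [0.525, -0.0198, 0.1936]
tcp_rot: [180.0, -0.3, 1.1]
ft_force: [1.2, 0.5, 0.2]
width: 0.0854
```

```bash
python3 - <<'E'
from h import *
to((.523,-.0205,.020),1)
E
```

```text
t 2.1833 now [ 0.525  -0.0198  0.1936] [179.97  -0.3    1.13] w 0.0854 F [1.2 0.5 0.2]
shift cm [-0.29  0.05 17.36] spin 0.002
```

servo_tool(moves=[[0, 0, 0, 3.5, 0], [0, 0, 0, 7, 0], [0, 0, 0, 10.5, 0], [0, 0, 0, 13, 0], [0, 0, 0, 15, 0], [0, 0, 0, 16.2, 0], [0, 0, 0, 17.0, 0], [0, 0, 0, 17.1, 0]])

```text
t: 2.85
ee_pos: [0.5217, -0.0222, 0.0192]
tcp_rot: [-180.0, 0.1, 1.1]
ft_force: [0.3, 0.2, 0.2]
width: 0.0854
```

```bash
python3 - <<'E'
from h import *
im,d=save('scene','pics/s1.png',(240,120,500,400),2)
to((.523,-.0205,.020),1)
E
```

```text
t 2.9 now [ 0.5224 -0.0223  0.0202] [-1.80e+02  2.00e-02  1.07e+00] w 0.0854 F [ 0.2  0.7 -0.4]
shift cm [ 0.06 -0.18  0.02] spin 0.001
```

View pics/s1.png

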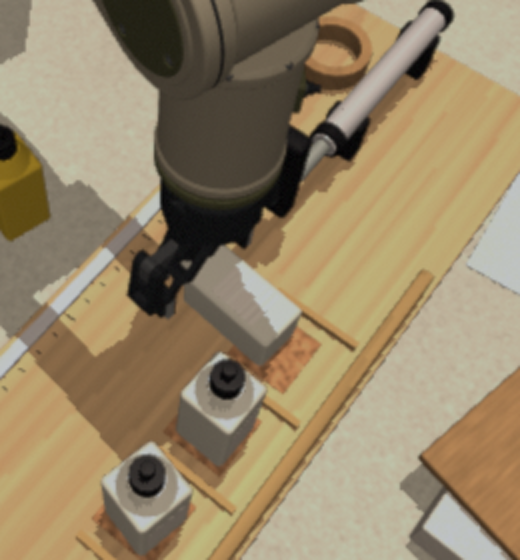

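The fingers straddle the fallen bottle at its shoulder end (crop about 180,270). Closing gently.

servo_tool(moves=[[0.3, 0, -0.15, 0, 0], [0.6, 0, -0.15, 0, 0], [0.8, 0, -0.15, 0, 0], [0.8, 0, -0.15, 0, 0], [0.8, 0, -0.15, 0, 0], [0.8, 0, -0.15, 0, 0], [0.8, 0, -0.15, 0, 0], [0.8, 0, -0.15, 0, 0]], newtons=20)

```text
t: 3.57
ee_pos: [0.5235, -0.0209, 0.0217]
tcp_rot: [180.0, -0.1, 1.1]
ft_force: [-1.6, -0.2, 5.4]
width: 0.0457
```

servo_tool(moves=[[0.8, 0.2, 0, -0.7, 0], [0.8, 0.5, 0, -1.3, 0], [0.8, 0.9, 0, -2.05, 0], [0.8, 1.3, 0, -2.7, 0], [0.8, 1.8, 0, -3.3, 0], [0.8, 2.3, 0, -3.85, 0], [0.8, 2.3, 0, -3.85, 0], [0.8, 2.3, 0, -3.85, 0]])

```text
t: 4.23
ee_pos: [0.5461, -0.0204, 0.0593]
tcp_rot: [180.0, -0.1, 1.1]
ft_force: [-0.3, 0.6, -1.9]
width: 0.046
```

```bash
python3 - <<'E'
from h import *
im,d=save('scene','pics/s2.png',(240,120,500,400),2)
to((.523,-.0205,.020),1)
E
```

```text
t 4.2833 now [ 0.5454 -0.0203  0.0586] [-1.80e+02  2.00e-02  1.08e+00] w 0.0459 F [-1.  -0.2 -2.4]
shift cm [-2.24 -0.02  3.87] spin 0.001
```

View pics/s2.png

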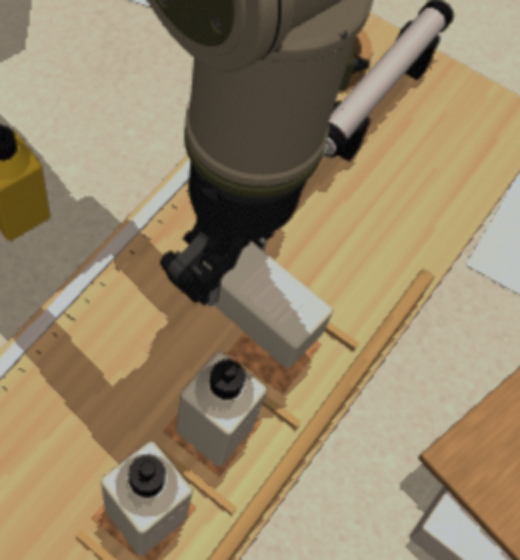

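The bottle lifted but stayed horizontal, because grip friction holds it. I'll lower it near the board and find a lighter grip by setting partial closure, so it can hinge in the pads.

servo_tool(moves=[[0.8, 0, 0, 0.6, 0], [0.8, 0, 0, 1.2, 0], [0.7, 0, 0, 1.6, 0], [0.65, 0, 0, 1.8, 0], [0.6, 0, 0, 1.8, 0], [0.56, 0, 0, 1.8, 0], [0.53, 0, 0, 1.8, 0], [0.51, 0, 0, 1.8, 0]])

```text
t: 4.95
ee_pos: [0.5457, -0.0204, 0.0411]
tcp_rot: [180.0, -0.0, 1.1]
ft_force: [-0.4, -1.1, -1.4]
width: 0.0458
```

```bash
cat >> h.py <<'E'
def tilt(tag):
    im,d=save('scene',f'pics/{tag}.png',(240,120,500,400),2);P=cloud('scene',d)
    r=finder.trace('tipped_center','scene')
    for q in r[:1]:
        m=cv2.erode(q['mask'].astype(np.uint8),np.ones((5,5)))>0
        X=P[m&(d>0)];X=X[X[:,2]>.015]
        print('p',round(q['p'],2),'n',len(X),'x',np.percentile(X[:,0],[2,98]),'z',np.percentile(X[:,2],[2,98]))
        # top plane fit
        b=np.arange(X[:,0].min(),X[:,0].max(),.008)
        print([(round(x,3),round(float(np.percentile(X[abs(X[:,0]-x)<.005][:,2],95)),3)) for x in b if (abs(X[:,0]-x)<.005).sum()>10])
E
python3 - <<'E'
from h import *
tilt('s3')
to((.523,-.0205,.020),1)
E
```

```text
p 0.98 n 1459 x [0.5599906  0.63062601] z [0.05002157 0.07879445]
[(np.float64(0.554), 0.078), (np.float64(0.562), 0.078), (np.float64(0.57), 0.079), (np.float64(0.578), 0.078), (np.float64(0.586), 0.078), (np.float64(0.594), 0.078), (np.float64(0.602), 0.078), (np.float64(0.61), 0.078), (np.float64(0.618), 0.078), (np.float64(0.626), 0.078)]
t 5.05 now [ 0.5457 -0.0204  0.0411] [ 1.7999e+02 -3.0000e-02  1.0800e+00] w 0.0452 F [ 0.1 -0.1 -2.5]
shift cm [-2.27 -0.03  2.11] spin 0.001
```

View pics/s3.png

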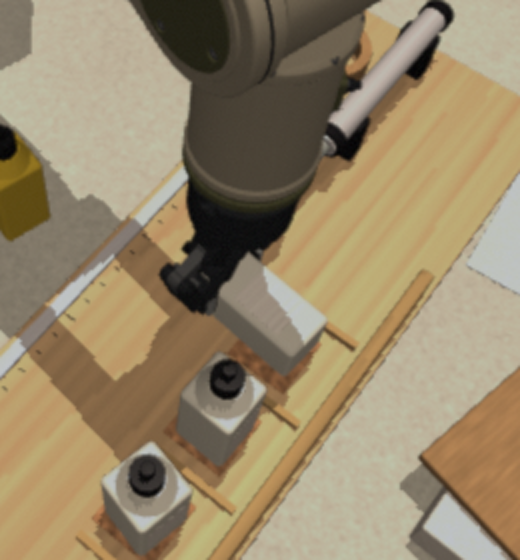

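Still level, top face at z 78 mm along its whole length. Easing the grip further.

servo_tool(moves=[[0.5, 0, 0, 0, 0], [0.5, 0, 0, 0, 0], [0.49, 0, 0, 0, 0], [0.49, 0, 0, 0, 0], [0.48, 0, 0, 0, 0], [0.48, 0, 0, 0, 0], [0.475, 0, 0, 0, 0], [0.475, 0, 0, 0, 0]])

```text
t: 5.72
ee_pos: [0.5454, -0.0204, 0.0408]
tcp_rot: [180.0, 0.0, 1.1]
ft_force: [1.3, 0.0, -1.3]
width: 0.0463
```

```bash
python3 - <<'E'
from h import *
tilt('s4')
to((.523,-.0205,.020),1)
E
```

```text
p 0.94 n 1494 x [0.55903438 0.63100295] z [0.04976878 0.0784671 ]
[(np.float64(0.553), 0.078), (np.float64(0.561), 0.078), (np.float64(0.569), 0.078), (np.float64(0.577), 0.078), (np.float64(0.585), 0.078), (np.float64(0.593), 0.078), (np.float64(0.601), 0.078), (np.float64(0.609), 0.078), (np.float64(0.617), 0.078), (np.float64(0.625), 0.078)]
t 5.8167 now [ 0.5454 -0.0203  0.0408] [-180.     -0.      1.08] w 0.0459 F [ 1.   0.  -1.9]
shift cm [-2.24 -0.03  2.08] spin 0.001
```

servo_tool(moves=[[0.47, 0, 0, 0, 0], [0.47, 0, 0, 0, 0], [0.465, 0, 0, 0, 0], [0.465, 0, 0, 0, 0], [0.46, 0, 0, 0, 0], [0.46, 0, 0, 0, 0], [0.457, 0, 0, 0, 0], [0.457, 0, 0, 0, 0]])

```text
t: 6.48
ee_pos: [0.5457, -0.0204, 0.0411]
tcp_rot: [180.0, -0.0, 1.1]
ft_force: [0.3, 0.1, -0.0]
width: 0.0465
```

```bash
python3 - <<'E'
from h import *
tilt('s5')
to((.523,-.0205,.020),1)
E
```

```text
p 0.69 n 5274 x [0.44272105 0.70620135] z [0.01518817 0.07303577]
[(np.float64(0.431), 0.018), (np.float64(0.439), 0.018), (np.float64(0.447), 0.018), (np.float64(0.455), 0.018), (np.float64(0.463), 0.017), (np.float64(0.471), 0.018), (np.float64(0.479), 0.018), (np.float64(0.487), 0.074), (np.float64(0.495), 0.074), (np.float64(0.503), 0.073), (np.float64(0.511), 0.073), (np.float64(0.519), 0.074), (np.float64(0.527), 0.071), (np.float64(0.535), 0.066), (np.float64(0.607), 0.02), (np.float64(0.615), 0.02), (np.float64(0.623), 0.02), (np.float64(0.631), 0.02), (np.float64(0.639), 0.02), (np.float64(0.647), 0.041), (np.float64(0.655), 0.043), (np.float64(0.663), 0.043), (np.float64(0.671), 0.043), (np.float64(0.679), 0.043), (np.float64(0.687), 0.043), (np.float64(0.695), 0.043), (np.float64(0.703), 0.043), (np.float64(0.711), 0.043)]
t 6.5833 now [ 0.5456 -0.0204  0.041 ] [ 1.80e+02 -2.00e-02  1.08e+00] w 0.0464 F [-0.4 -0.6  0. ]
shift cm [-2.26 -0.03  2.1 ] spin 0.001
```

View pics/s5.png

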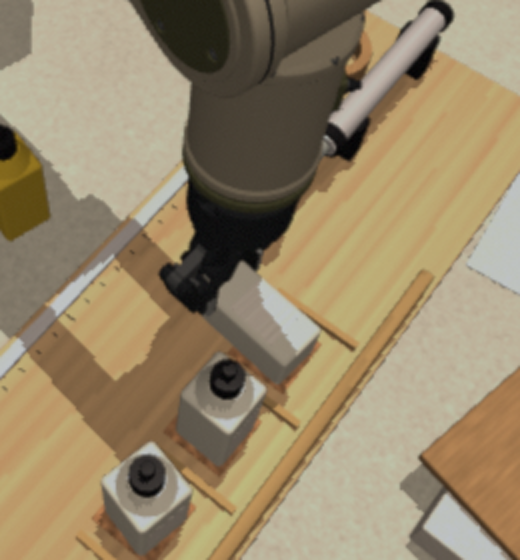

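```bash
python3 - <<'E'
from h import *
im,d=save('top','pics/t5.png',(200,130,460,310),3)
E
```

```text
(no output)
```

View pics/t5.png

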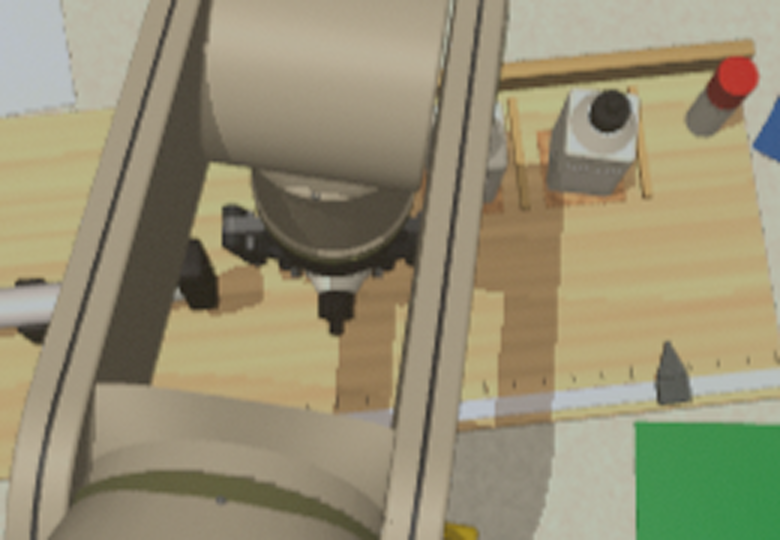

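```bash
cat >> h.py <<'E'
def face(tag=None):
    im,d=cams.capture('scene');P=cloud('scene',d)
    if tag: cv2.imwrite(f'pics/{tag}.png',cv2.resize(im[100:400,220:500,::-1],None,fx=2,fy=2,interpolation=cv2.INTER_CUBIC))
    print('scene y-band, max z per x (scene-cam coords)')
    for x in np.arange(.54,.665,.008):
        b=(d>0)&(abs(P[...,0]-x)<.004)&(abs(P[...,1]+.0215)<.016)
        if b.sum()>5: print(round(x,3),b.sum(),np.round(np.percentile(P[b][:,2],[10,50,95]),3))
E
python3 - <<'E'
from h import *
face()
E
```

```text
scene y-band, max z per x (scene-cam coords)
0.54 212 [0.45  0.451 0.451]
0.548 286 [0.058 0.451 0.452]
0.556 385 [0.057 0.45  0.451]
0.564 450 [0.057 0.447 0.449]
0.572 519 [0.058 0.442 0.446]
0.58 979 [0.172 0.362 0.44 ]
0.588 1992 [0.245 0.354 0.429]
0.596 305 [0.057 0.403 0.417]
0.604 95 [0.056 0.058 0.059]
0.612 100 [0.056 0.058 0.06 ]
0.62 93 [0.056 0.058 0.059]
0.628 181 [0.013 0.053 0.058]
0.636 96 [0.011 0.012 0.014]
0.644 93 [0.01  0.012 0.014]
0.652 90 [0.01  0.011 0.014]
0.66 88 [0.01  0.012 0.014]
```

The bottle slid straight down and lies flat again, now with its base at x≈0.629. The flat body won't hinge in the pads, so I'll grip only the outer few mm of the round cap. That gives little twisting friction and a much longer gravity lever.

servo_tool(moves=[[0.3, 0, 0, 0, 0], [0.1, 0, 0, 0, 0], [0, 0, 0, 0, 0], [0, -1.5, 0, 0, 0], [0, -3.0, 0, 0.8, 0], [0, -4.1, 0, 1.6, 0], [0, -4.1, 0, 2.3, 0], [0, -4.1, 0, 2.3, 0]])

```text
t: 7.35
ee_pos: [0.5032, -0.021, 0.0163]
tcp_rot: [-180.0, 0.1, 1.1]
ft_force: [-0.0, -0.2, -0.7]
width: 0.0852
```

```bash
python3 - <<'E'
from h import *
im,d=save('top','pics/t6.png',(230,150,390,270),5)
to((.505,-.0207,.018),1.1)
face('s6')
E
```

```text
t 7.4 now [ 0.5042 -0.0211  0.0172] [-1.7999e+02  5.0000e-02  1.0700e+00] w 0.0857 F [-0.4  0.1  0.4]
shift cm [ 0.08 -0.04 -0.08] spin -0.001
scene y-band, max z per x (scene-cam coords)
0.54 1029 [0.157 0.337 0.415]
0.548 1824 [0.222 0.332 0.404]
0.556 215 [0.057 0.377 0.392]
0.564 91 [0.056 0.057 0.059]
0.572 89 [0.056 0.058 0.06 ]
0.58 94 [0.056 0.058 0.059]
0.588 93 [0.056 0.057 0.06 ]
0.596 100 [0.056 0.058 0.059]
0.604 95 [0.056 0.058 0.059]
0.612 99 [0.056 0.058 0.059]
0.62 96 [0.056 0.058 0.059]
0.628 178 [0.014 0.053 0.058]
0.636 95 [0.01  0.012 0.014]
0.644 94 [0.01  0.012 0.014]
0.652 91 [0.01  0.012 0.014]
0.66 89 [0.01  0.012 0.014]
```

View pics/t6.png

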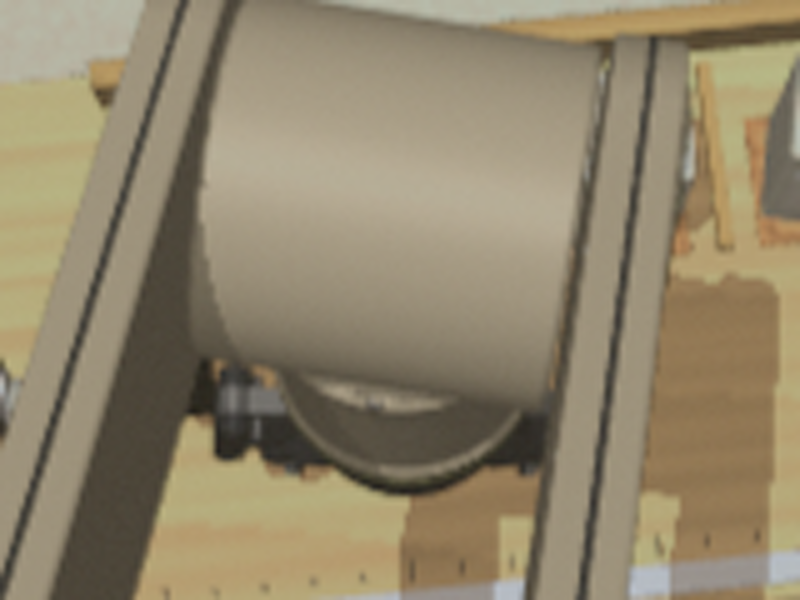

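View pics/s6.png

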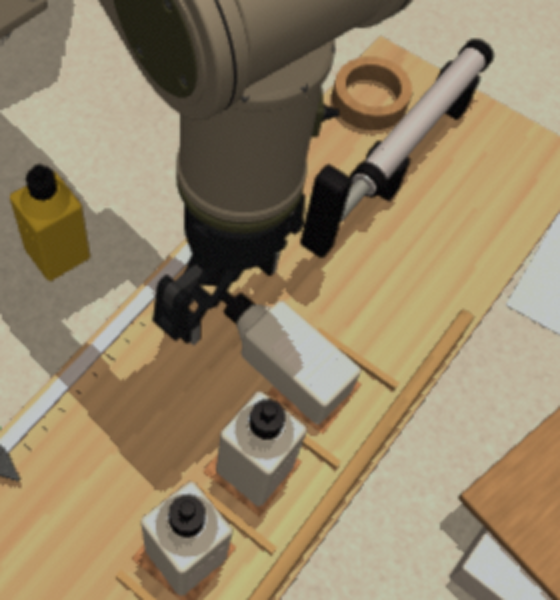

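The fingers are now at the cap, with the body behind them. Closing on the cap, then a short lift.

servo_tool(moves=[[0.4, 0, 0, 0, 0], [0.7, 0, 0, 0, 0], [0.9, 0, 0, 0, 0], [0.9, 0, 0, 0, 0], [0.9, 0, 0, 0, 0], [0.9, 0, 0, 0, 0], [0.9, 0, 0, 0, 0], [0.9, 0, 0, 0, 0]], newtons=20)

```text
t: 8.12
ee_pos: [0.5047, -0.0211, 0.018]
tcp_rot: [180.0, -0.0, 1.1]
ft_force: [0.5, 0.5, 2.3]
width: 0.0226
```

servo_tool(moves=[[0.9, 0.25, 0, -1.0, 0], [0.9, 0.5, 0, -2.0, 0], [0.9, 1.0, 0, -3.1, 0], [0.9, 1.5, 0, -4.1, 0], [0.9, 2.1, 0, -5.0, 0], [0.9, 2.7, 0, -5.8, 0], [0.9, 2.7, 0, -5.8, 0], [0.9, 2.7, 0, -5.8, 0]])

```text
t: 8.78
ee_pos: [0.5323, -0.0207, 0.0765]
tcp_rot: [180.0, -0.1, 1.1]
ft_force: [-1.1, -0.5, -1.2]
width: 0.0228
```

```bash
python3 - <<'E'
from h import *
to((.505,-.0207,.018),1.1)
face('s7')
E
```

```text
t 8.7833 now [ 0.5323 -0.0207  0.0765] [ 1.7998e+02 -7.0000e-02  1.0800e+00] w 0.0228 F [-1.1 -0.5 -1.2]
shift cm [-2.73 -0.05  5.85] spin -0.0
scene y-band, max z per x (scene-cam coords)
0.54 359 [0.012 0.485 0.486]
0.548 551 [0.094 0.483 0.485]
0.556 608 [0.092 0.479 0.483]
0.564 919 [0.094 0.471 0.478]
0.572 2538 [0.237 0.364 0.468]
0.58 876 [0.095 0.442 0.457]
0.588 122 [0.087 0.09  0.093]
0.596 124 [0.083 0.085 0.088]
0.604 118 [0.078 0.081 0.083]
0.612 110 [0.073 0.076 0.078]
0.62 112 [0.068 0.071 0.074]
0.628 116 [0.063 0.066 0.069]
0.636 116 [0.058 0.061 0.064]
0.644 150 [0.011 0.055 0.058]
0.652 131 [0.01  0.012 0.054]
0.66 90 [0.01  0.012 0.014]
```

View pics/s7.png

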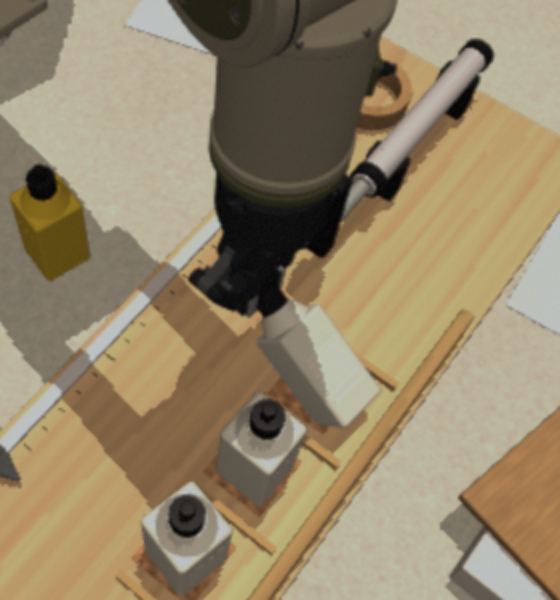

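It hinges now: about 31° tilt. Lifting on, letting it hang down over the place.

servo_tool(moves=[[0.9, 0.5, 0, -1.2, 0], [0.9, 1.0, 0, -2.4, 0], [0.9, 1.6, 0, -3.6, 0], [0.9, 2.4, 0, -4.6, 0], [0.9, 3.3, 0, -5.2, 0], [0.9, 4.2, 0, -5.4, 0], [0.9, 4.8, 0, -5.5, 0], [0.9, 5.2, 0, -5.5, 0]])

```text
t: 9.5
ee_pos: [0.5845, -0.0196, 0.1318]
tcp_rot: [180.0, -0.1, 1.1]
ft_force: [-0.1, -0.4, -2.3]
width: 0.0226
```

```bash
python3 - <<'E'
from h import *
to((.597,-.0197,.13),1.1)
face('s8')
E
```

```text
t 9.5 now [ 0.5845 -0.0196  0.1318] [ 1.7999e+02 -7.0000e-02  1.0800e+00] w 0.0226 F [-0.1 -0.4 -2.3]
shift cm [1.25 0.03 0.19] spin -0.0
scene y-band, max z per x (scene-cam coords)
0.54 81 [0.01  0.011 0.013]
0.548 80 [0.01  0.011 0.014]
0.556 83 [0.01  0.011 0.013]
0.564 81 [0.01  0.011 0.013]
0.572 85 [0.01  0.012 0.013]
0.58 80 [0.011 0.012 0.014]
0.588 77 [0.011 0.012 0.147]
0.596 265 [0.012 0.15  0.186]
0.604 259 [0.012 0.145 0.233]
0.612 351 [0.013 0.145 0.453]
0.62 1530 [0.137 0.426 0.525]
0.628 2819 [0.338 0.478 0.518]
0.636 234 [0.116 0.124 0.502]
0.644 164 [0.013 0.109 0.115]
0.652 169 [0.012 0.095 0.102]
0.66 171 [0.011 0.081 0.09 ]
```

View pics/s8.png

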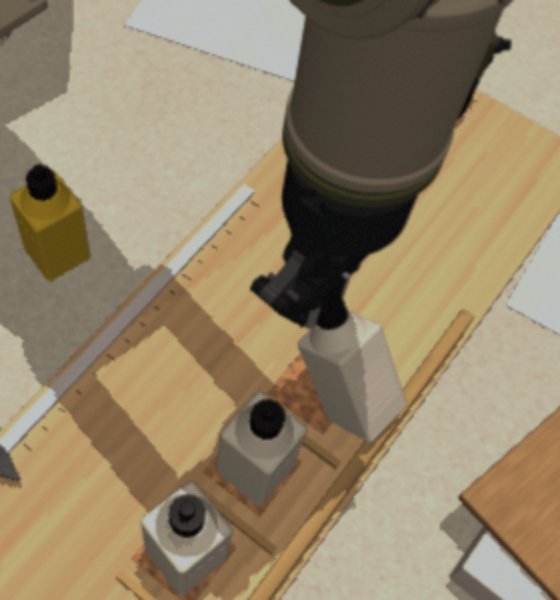

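Now about 60° up, with friction holding it there. I'll set the base's rear corner against the back fence and push +x to bring it upright, also aligning yaw with the rack.

servo_tool(moves=[[0.9, -1.5, 0, 0.4, -0.05], [0.9, -3.0, 0, 1.0, -0.105], [0.9, -3.0, 0, 1.7, -0.105], [0.9, -2.4, 0, 2.0, -0.105], [0.9, -1.6, 0, 2.0, -0.105], [0.9, -0.9, 0, 2.0, -0.105], [0.9, -0.2, 0, 2.0, -0.105], [0.9, 0.3, 0, 1.9, -0.105]])

```text
t: 10.22
ee_pos: [0.5889, -0.0194, 0.1134]
tcp_rot: [180.0, -0.2, 7.0]
ft_force: [-1.1, 0.6, 3.7]
width: 0.0224
```

```bash
python3 - <<'E'
from h import *
to((.597,-.0197,.13),7.1)
face('s9')
E
```

```text
t 10.2167 now [ 0.5889 -0.0194  0.1134] [ 1.7999e+02 -1.6000e-01  7.0200e+00] w 0.0224 F [-1.1  0.6  3.7]
shift cm [ 0.81  0.13 -1.65] spin -0.001
scene y-band, max z per x (scene-cam coords)
0.54 80 [0.01  0.012 0.013]
0.548 83 [0.01  0.012 0.014]
0.556 84 [0.01  0.012 0.013]
0.564 78 [0.01  0.012 0.014]
0.572 78 [0.01  0.011 0.013]
0.58 57 [0.011 0.012 0.014]
0.588 48 [0.011 0.012 0.098]
0.596 75 [0.012 0.1   0.149]
0.604 347 [0.112 0.142 0.521]
0.612 636 [0.117 0.515 0.519]
0.62 1122 [0.115 0.508 0.514]
0.628 2755 [0.273 0.409 0.505]
0.636 1009 [0.076 0.477 0.493]
0.644 199 [0.024 0.049 0.067]
0.652 126 [0.01  0.012 0.035]
0.66 89 [0.01  0.012 0.014]
```

View pics/s9.png

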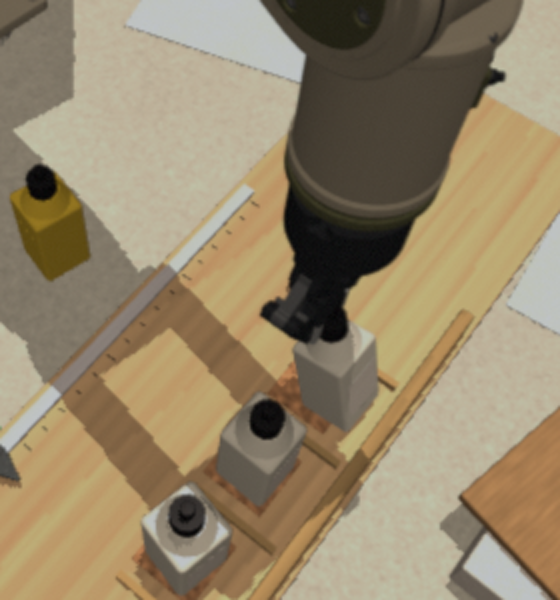

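Board friction did the job: it is about 77° up. Continuing the last arc.

servo_tool(moves=[[0.9, 0.5, 0, 0, 0], [0.9, 1.0, 0, 0, 0], [0.9, 1.4, 0, 0, 0], [0.9, 1.8, 0, 0.05, 0], [0.9, 2.1, 0, 0.1, 0], [0.9, 2.4, 0, 0.2, 0], [0.9, 2.7, 0, 0.2, 0], [0.9, 2.7, 0, 0.2, 0]])

```text
t: 10.93
ee_pos: [0.6143, -0.0163, 0.1102]
tcp_rot: [180.0, -0.1, 7.1]
ft_force: [-1.0, 0.6, 2.9]
width: 0.0082
```

```bash
python3 - <<'E'
from h import *
to((.597,-.0197,.13),7.1)
face('s10')
E
```

```text
t 10.9333 now [ 0.6143 -0.0163  0.1102] [ 1.7998e+02 -6.0000e-02  7.0600e+00] w 0.0082 F [-1.   0.6  2.9]
shift cm [-1.76  0.13 -1.98] spin -0.001
scene y-band, max z per x (scene-cam coords)
0.54 76 [0.01  0.012 0.013]
0.548 82 [0.01  0.011 0.013]
0.556 83 [0.01  0.012 0.014]
0.564 82 [0.01  0.011 0.013]
0.572 90 [0.01  0.012 0.015]
0.58 97 [0.011 0.012 0.509]
0.588 125 [0.011 0.013 0.515]
0.596 141 [0.011 0.013 0.519]
0.604 177 [0.012 0.519 0.52 ]
0.612 237 [0.519 0.52  0.521]
0.62 421 [0.161 0.52  0.521]
0.628 740 [0.107 0.517 0.519]
0.636 870 [0.098 0.513 0.517]
0.644 1059 [0.09  0.507 0.512]
0.652 2690 [0.13  0.396 0.504]
0.66 1288 [0.075 0.474 0.493]
```

View pics/s10.png

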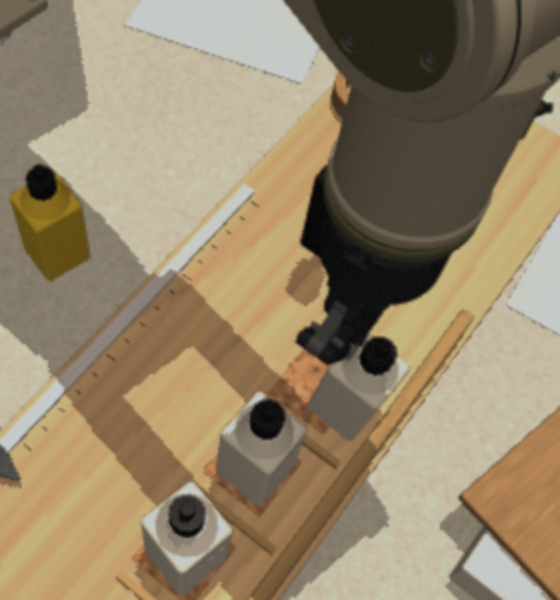

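The cap has slipped forward out of the pads; the bottle stands or leans near the fence. Measuring it.

```bash
python3 - <<'E'
from h import *
np.set_printoptions(precision=4,suppress=True)
im,d=cams.capture('scene');P=cloud('scene',d)
m=(d>0)&(P[...,0]>.6)&(P[...,0]<.72)&(P[...,1]>-.06)&(P[...,1]<.03)&(P[...,2]>.02)&(P[...,2]<.16)
m&=(np.mgrid[:480,:640][1]>375)
X=P[m]
for z in np.arange(.025,.16,.01):
    Y=X[abs(X[:,2]-z)<.005]
    if len(Y)>5: print(round(z,3),len(Y),Y.mean(0)[:2],np.percentile(Y[:,0],[5,95]),np.percentile(Y[:,1],[5,95]))
cv2.imwrite('pics/s11.png',cv2.resize(im[240:330,360:450,::-1],None,fx=6,fy=6,interpolation=cv2.INTER_CUBIC))
E
```

```text
0.025 80 [ 0.6435 -0.0365] [0.6205 0.6761] [-0.0567 -0.0142]
0.035 117 [ 0.6539 -0.0279] [0.6207 0.6787] [-0.0567  0.0216]
0.045 467 [ 0.6648 -0.0196] [0.6285 0.6774] [-0.0543  0.0239]
0.055 76 [ 0.6389 -0.0362] [0.618  0.6585] [-0.0386 -0.0335]
0.065 80 [ 0.639  -0.0364] [0.619  0.6586] [-0.0388 -0.0342]
0.075 86 [ 0.6395 -0.0361] [0.6188 0.6602] [-0.0385 -0.0314]
0.085 86 [ 0.6408 -0.0361] [0.6201 0.6602] [-0.0387 -0.0335]
0.095 214 [ 0.648  -0.0271] [0.6231 0.6611] [-0.0381  0.0052]
0.105 298 [ 0.642  -0.0237] [0.6213 0.6582] [-0.0358  0.0035]
0.115 150 [ 0.6393 -0.0221] [0.6248 0.6527] [-0.0283 -0.011 ]
0.125 82 [ 0.6393 -0.0211] [0.6251 0.651 ] [-0.0265 -0.0112]
0.135 158 [ 0.6399 -0.0168] [0.6289 0.6495] [-0.026  -0.0052]
0.145 47 [ 0.6401 -0.0156] [0.6307 0.645 ] [-0.0263 -0.01  ]
0.155 22 [ 0.6267 -0.0328] [0.6201 0.6297] [-0.037  -0.0279]
```

View pics/s11.png

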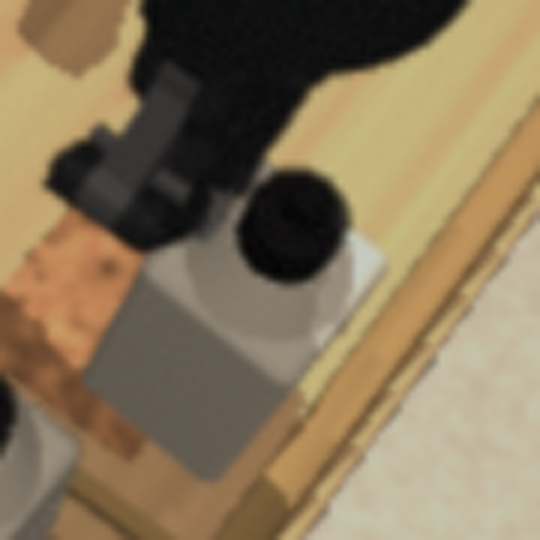

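The bottle stands upright, body x 0.618–0.660, cap centre near crop (295,225). It is about 32 mm too far along rack +x. I'll go up, regrip the body squarely, lift slightly, shift it back, and set it down.

servo_tool(moves=[[0.9, 0, 0, -1.5, 0], [0.9, 0, 0, -3.5, 0], [0.9, 0, 0, -5.5, 0], [0.5, 0, 0, -5.5, 0], [0.2, 0.8, 0.1, -5.5, 0], [0.15, 1.6, 0.2, -5.5, 0], [0.15, 2.3, 0.2, -5.5, 0], [0.15, 2.3, 0.2, -5.5, 0]])

```text
t: 11.7
ee_pos: [0.6368, -0.0152, 0.1631]
tcp_rot: [-180.0, 0.1, 7.1]
ft_force: [-0.1, 0.6, 0.1]
width: 0.0681
```

```bash
python3 - <<'E'
from h import *
to((.6375,-.0153,.082),7.1)
face('s12')
E
```

```text
t 11.7 now [ 0.6368 -0.0152  0.1631] [-1.7997e+02  1.0000e-01  7.0900e+00] w 0.0681 F [-0.1  0.6  0.1]
shift cm [0.08 0.02 8.11] spin -0.0
scene y-band, max z per x (scene-cam coords)
0.54 80 [0.01  0.012 0.014]
0.548 77 [0.01  0.011 0.013]
0.556 82 [0.01  0.011 0.014]
0.564 84 [0.01  0.012 0.013]
0.572 82 [0.01  0.012 0.014]
0.58 85 [0.01  0.012 0.014]
0.588 85 [0.011 0.012 0.014]
0.596 95 [0.011 0.012 0.372]
0.604 78 [0.011 0.013 0.416]
0.612 28 [0.012 0.098 0.1  ]
0.62 37 [0.097 0.099 0.135]
0.628 53 [0.037 0.099 0.105]
0.636 131 [0.027 0.074 0.105]
0.644 219 [0.027 0.096 0.115]
0.652 329 [0.028 0.097 0.265]
0.66 197 [0.011 0.039 0.266]
```

View pics/s12.png

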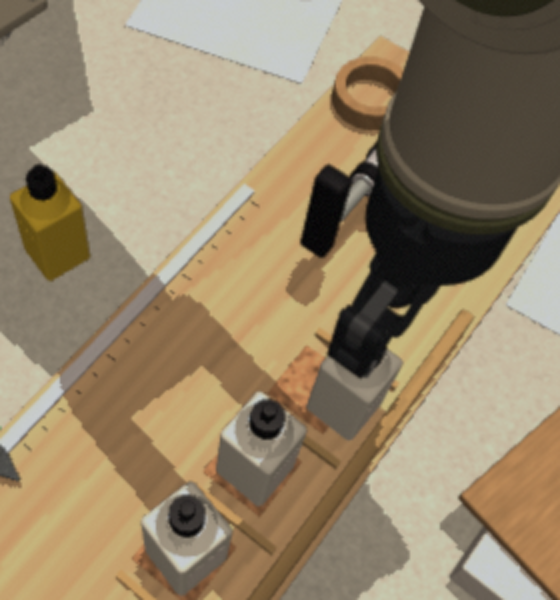

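Fingers straddle the upright bottle in the rack-y direction. Descending.

servo_tool(moves=[[0.15, 0, 0, 2, 0], [0.15, 0, 0, 4, 0], [0.15, 0, 0, 6, 0], [0.15, 0, 0, 7.5, 0], [0.15, 0, 0, 8.1, 0], [0.5, 0, 0, 8.1, 0], [0.8, 0, 0, 8.1, 0], [0.8, 0, 0, 8.1, 0]], newtons=25)

```text
t: 12.42
ee_pos: [0.6371, -0.0154, 0.0851]
tcp_rot: [180.0, -0.1, 7.1]
ft_force: [0.2, -0.2, -1.1]
width: 0.0454
```

servo_tool(moves=[[0.8, 0, 0, 0, 0], [0.8, 0, 0, 0, 0], [0.8, 0, 0, -0.3, 0], [0.8, 0, 0, -0.6, 0], [0.8, 0, 0, -0.6, 0], [0.8, -0.5, 0, -0.6, 0], [0.8, -1.0, 0, -0.6, 0], [0.8, -1.0, 0, -0.6, 0]])

```text
t: 13.08
ee_pos: [0.6251, -0.0167, 0.0894]
tcp_rot: [-180.0, 0.1, 7.1]
ft_force: [-1.0, -0.2, -1.7]
width: 0.0457
```

```bash
python3 - <<'E'
from h import *
to((.606,-.0197,.082),7.1)
face('s13')
E
```

```text
t 13.0833 now [ 0.6251 -0.0167  0.0894] [-1.7999e+02  7.0000e-02  7.0900e+00] w 0.0457 F [-1.  -0.2 -1.7]
shift cm [-1.93  0.06  0.74] spin -0.0
scene y-band, max z per x (scene-cam coords)
0.54 81 [0.01  0.012 0.014]
0.548 81 [0.01  0.012 0.013]
0.556 82 [0.01  0.012 0.014]
0.564 84 [0.01  0.011 0.013]
0.572 86 [0.01  0.012 0.013]
0.58 81 [0.011 0.012 0.014]
0.588 71 [0.011 0.013 0.392]
0.596 131 [0.013 0.489 0.492]
0.604 218 [0.106 0.494 0.496]
0.612 269 [0.496 0.498 0.499]
0.62 333 [0.498 0.499 0.5  ]
0.628 387 [0.499 0.499 0.5  ]
0.636 487 [0.159 0.498 0.5  ]
0.644 797 [0.034 0.494 0.498]
0.652 619 [0.012 0.491 0.494]
0.66 1271 [0.23  0.41  0.488]
```

View pics/s13.png

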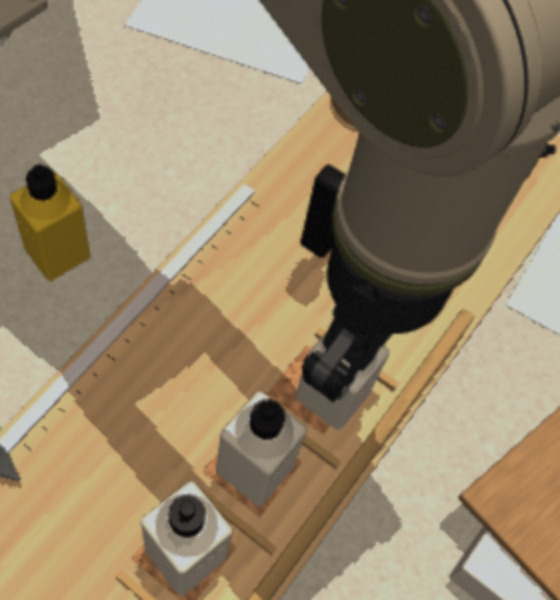

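servo_tool(moves=[[0.8, -0.6, 0, 0, 0], [0.8, -1.2, 0, 0, 0], [0.8, -1.8, 0.05, 0, 0], [0.8, -2.1, 0.05, 0, 0], [0.8, -2.1, 0.05, 0, 0], [0.8, -2.1, 0.05, 0.3, 0], [0.8, -2.1, 0.05, 0.55, 0], [0.8, -2.1, 0.05, 0.65, 0]])

```text
t: 13.8
ee_pos: [0.6064, -0.0194, 0.0842]
tcp_rot: [-180.0, -0.1, 7.1]
ft_force: [-2.8, 2.6, 10.6]
width: 0.0456
```

servo_tool(moves=[[0.8, 0, 0, 0, 0], [0.8, 0, 0, 0, 0], [0.45, 0, 0, 0, 0], [0.35, 0, 0, 0, 0], [0.2, 0, 0, 0, 0], [0.15, 0, 0, 0, 0], [0.15, 0, 0, 0, 0], [0.15, 0, 0, -0.5, 0]])

```text
t: 14.47
ee_pos: [0.6047, -0.0196, 0.0871]
tcp_rot: [-180.0, 0.1, 7.1]
ft_force: [-0.3, -0.4, -0.7]
width: 0.0726
```

servo_tool(moves=[[0.15, 0, 0, -2, 0], [0.15, 0, 0, -4, 0], [0.15, 0, 0, -6, 0], [0.15, 0, 0, -8, 0], [0.15, 0, 0, -10, 0], [0.15, -2, 0, -10.5, 0], [0.15, -4, 0, -10.5, 0], [0.15, -7, 0, -10.5, 0]])

```text
t: 15.13
ee_pos: [0.5369, -0.0285, 0.1947]
tcp_rot: [180.0, -0.2, 7.1]
ft_force: [0.2, -0.4, 0.3]
width: 0.0729
```

```bash
python3 - <<'E'
from h import *
np.set_printoptions(precision=4,suppress=True)
im,d=cams.capture('scene');P=cloud('scene',d)
cv2.imwrite('pics/s14.png',cv2.resize(im[100:400,220:500,::-1],None,fx=2,fy=2,interpolation=cv2.INTER_CUBIC))
for nm,(y0,y1) in {'tipped':(-.06,.03),'a':(-.14,-.07),'b':(-.22,-.155)}.items():
  for z0,z1 in((.04,.06),(.06,.09),(.118,.13),(.135,.15)):
    b=(d>0)&(P[...,0]>.56)&(P[...,0]<.675)&(P[...,1]>y0)&(P[...,1]<y1)&(P[...,2]>z0)&(P[...,2]<z1)&((z0>.07)|(P[...,0]<.65))
    if b.sum(): print(nm,z0,b.sum(),P[b].mean(0),np.percentile(P[b][:,0],[3,97]),np.percentile(P[b][:,1],[3,97]))
to((.524,.065,.16),7.1)
E
```

```text
tipped 0.04 181 [ 0.6107 -0.0364  0.0502] [0.5858 0.6272] [-0.0436 -0.005 ]
tipped 0.06 292 [ 0.6103 -0.0367  0.0755] [0.5855 0.6272] [-0.0439 -0.0037]
tipped 0.118 97 [ 0.6054 -0.0247  0.1258] [0.5927 0.6141] [-0.0306 -0.0088]
tipped 0.135 47 [ 0.603  -0.0199  0.1405] [0.5987 0.6071] [-0.024  -0.0148]
a 0.04 153 [ 0.6277 -0.1205  0.0501] [0.6026 0.6432] [-0.1285 -0.0884]
a 0.06 248 [ 0.6279 -0.1202  0.0753] [0.602  0.6433] [-0.1285 -0.0876]
a 0.118 99 [ 0.6211 -0.1086  0.1267] [0.6092 0.6303] [-0.1159 -0.0956]
a 0.135 52 [ 0.6193 -0.1047  0.141 ] [0.6147 0.6234] [-0.1091 -0.1   ]
b 0.04 62 [ 0.6326 -0.211   0.0501] [0.61   0.6498] [-0.2129 -0.2065]
b 0.06 99 [ 0.6316 -0.2112  0.0756] [0.6091 0.6497] [-0.213  -0.2086]
b 0.118 104 [ 0.631  -0.1912  0.1269] [0.6185 0.6401] [-0.2001 -0.1789]
b 0.135 58 [ 0.629  -0.189   0.1409] [0.6246 0.6332] [-0.1933 -0.1847]
t 15.1833 now [ 0.5302 -0.0286  0.1921] [-179.96    0.31    7.11] w 0.0729 F [ 2.9  1.3 -1.7]
shift cm [ 0.56 -9.36  3.21] spin 0.0
```

View pics/s14.png

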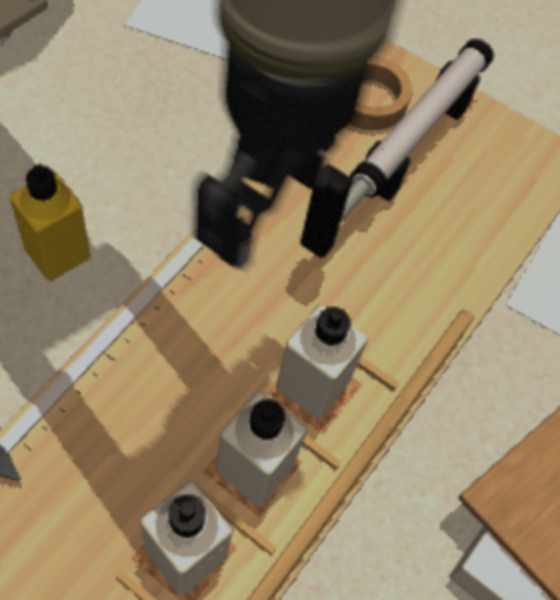

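The bottle stands upright on the left place, about 6 mm off centre and within tolerance; the neighbours have not moved. Now the handle.

servo_tool(moves=[[0, 0.2, -2, 0, 0], [0, 0.4, -4, 0, 0], [0, 0.4, -6, 0, 0], [0, 0.4, -8, 0, 0], [0, 0.4, -9.4, 0, 0], [0, 0.4, -9.4, 0, 0], [0, 0.4, -9.4, 0, 0], [0, 0.4, -9.4, 0, 0]])

```text
t: 15.85
ee_pos: [0.5286, 0.0649, 0.1935]
tcp_rot: [180.0, -0.0, 7.1]
ft_force: [0.4, 0.3, 0.2]
width: 0.0852
```

```bash
python3 - <<'E'
from h import *
to((.5242,.0649,.106),7.1)
save('scene','pics/s15.png',(300,80,500,230),4)
E
```

```text
t 15.85 now [0.5286 0.0649 0.1935] [ 1.7998e+02 -2.0000e-02  7.1000e+00] w 0.0852 F [0.4 0.3 0.2]
shift cm [-0.44 -0.06  8.75] spin 0.0
```

View pics/s15.png

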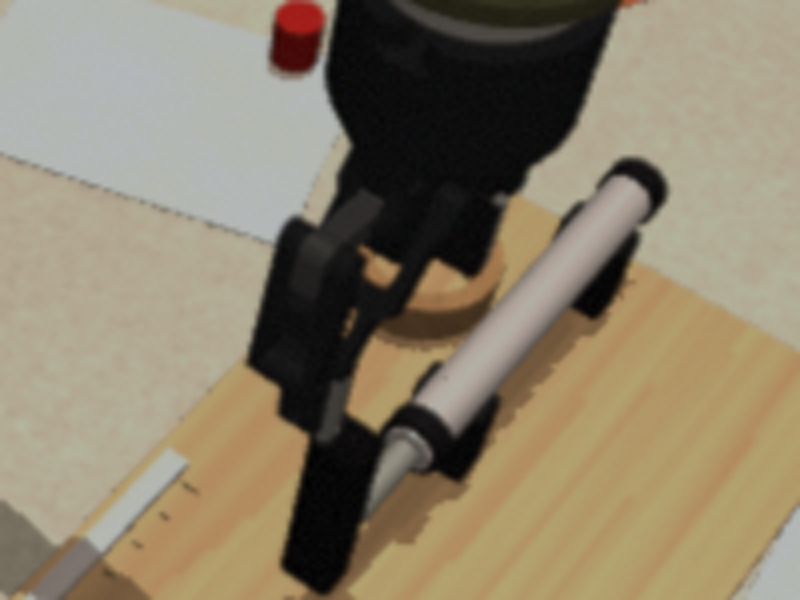

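The open fingers are over the handle. Descending and gripping.

servo_tool(moves=[[0, -0.4, 0, 2, 0], [0, -0.4, 0, 4.5, 0], [0, -0.4, 0, 6.5, 0], [0, -0.4, 0, 8, 0], [0, -0.4, 0, 8.7, 0], [0.3, -0.4, 0, 8.7, 0], [0.6, -0.4, 0, 8.7, 0], [0.9, -0.4, 0, 8.7, 0]], newtons=60)

```text
t: 16.57
ee_pos: [0.5255, 0.0646, 0.1077]
tcp_rot: [180.0, -0.1, 7.1]
ft_force: [-0.6, -0.1, 0.0]
width: 0.0514
```

servo_tool(moves=[[1, 0, 0, 0, 0], [1, 0, 0, 0, 0], [1, 0, 0, 0, 0], [1, 0, 0, 0, 0], [1, 0, 0, 0, 0], [1, 0, 0, 0, 0], [1, 0, 0, 0, 0], [1, 0, 0, 0, 0]])

```text
t: 17.23
ee_pos: [0.5252, 0.0656, 0.1076]
tcp_rot: [-180.0, -0.1, 7.1]
ft_force: [-1.4, 3.3, 6.2]
width: 0.0195
```

```bash
python3 - <<'E'
from h import *
np.set_printoptions(precision=4,suppress=True)
to((.5242,.0649,.106),7.1)
save('scene','pics/s16.png',(300,80,500,230),4)
a=wz('top',422.4,244.2,.026);b=wz('scene',229.7,339.6,.026);print(a,b)
R=Ro.from_euler('z',7.1,degrees=True).as_matrix()
for t in(a,b,(a+b)/2): print('tip in rack y rel origin(.6165,-.104):',R.T@(t-[.6165,-.104,0]))
print('handle rack', R.T@(np.array([.5242,.0649,0])-[.6165,-.104,0]))
for n,h,t in(('top',[.522,.0666,0],a),('scene',[.526,.0640,0],b)): print(n,'handle->tip',R.T@(t-np.array(h)))
E
```

```text
t 17.2333 now [0.5252 0.0656 0.1076] [-179.96   -0.11    7.12] w 0.0195 F [-1.4  3.3  6.2]
shift cm [-0.11  0.06  0.16] spin 0.0
[ 0.4998 -0.2427  0.026 ] [ 0.5042 -0.2438  0.026 ]
tip in rack y rel origin(.6165,-.104): [-0.1329 -0.1232  0.026 ]
tip in rack y rel origin(.6165,-.104): [-0.1288 -0.1249  0.026 ]
tip in rack y rel origin(.6165,-.104): [-0.1308 -0.124   0.026 ]
handle rack [-0.0707  0.179   0.    ]
top handle->tip [-0.0602 -0.3042  0.026 ]
scene handle->tip [-0.0597 -0.3028  0.026 ]
```

View pics/s16.png

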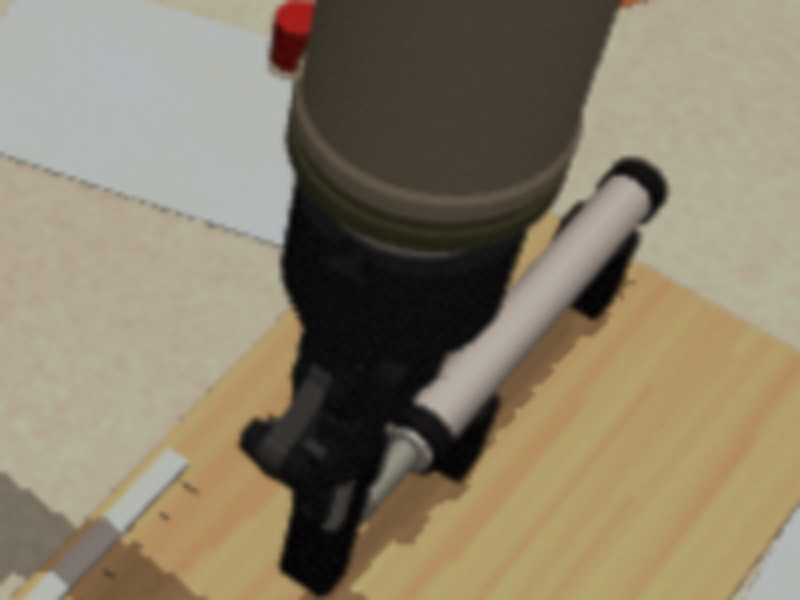

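Handle gripped (19.5 mm wide). The distance to the arrowhead is 304 mm by the top camera and 303 mm by the scene camera. Pulling in stages.

servo_tool(moves=[[1, 0, 1, 0, 0], [1, 0, 3, 0, 0], [1, 0, 5, 0, 0], [1, 0, 7, 0, 0], [1, 0, 9, 0, 0], [1, 0, 11, 0, 0], [1, 0, 13, 0, 0], [1, 0, 14, 0, 0]])

```text
t: 17.95
ee_pos: [0.5429, -0.0748, 0.1076]
tcp_rot: [-180.0, -0.1, 7.1]
ft_force: [0.7, 6.8, 7.4]
width: 0.0192
```

```bash
python3 - <<'E'
from h import *
to((.5242,.0649,.106),7.1)
save('scene','pics/s17.png',(160,100,480,400),2)
E
```

```text
t 17.95 now [ 0.5429 -0.0748  0.1076] [-1.7997e+02 -1.4000e-01  7.0700e+00] w 0.0192 F [0.7 6.8 7.4]
shift cm [ -0.14 -14.1    0.17] spin -0.0
```

View pics/s17.png

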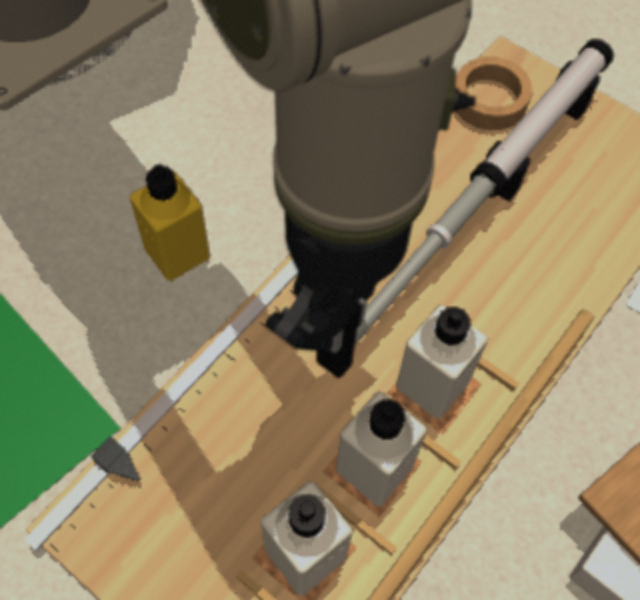

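The rod follows and the bottles are clear of it. Second stage.

servo_tool(moves=[[1, 0, 2, 0, 0], [1, 0, 4.5, 0, 0], [1, 0, 7, 0, 0], [1, 0, 9.5, 0, 0], [1, 0, 12, 0, 0], [1, 0, 14, 0, 0], [1, 0, 15.5, 0, 0], [1, 0, 16.3, 0, 0]])

```text
t: 18.67
ee_pos: [0.5632, -0.2356, 0.1076]
tcp_rot: [-179.9, -0.1, 7.1]
ft_force: [0.0, 11.5, 10.5]
width: 0.0194
```

servo_tool(moves=[[1, 0, 0, 0, 0], [1, 0, 0, 0, 0], [1, 0, 0, 0, 0], [1, 0, 0, 0, 0], [1, 0, 0, 0, 0], [1, 0, 0, 0, 0], [1, 0, 0, 0, 0], [1, 0, 0, 0, 0]])

```text
t: 19.33
ee_pos: [0.5629, -0.2336, 0.1076]
tcp_rot: [-179.9, -0.1, 7.2]
ft_force: [-0.4, 10.5, 9.3]
width: 0.0194
```

```bash
python3 - <<'E'
from h import *
np.set_printoptions(precision=4,suppress=True)
R=Ro.from_euler('z',7.1,degrees=True).as_matrix()
to((.5242,.0649,.106),7.1)
for n in('scene','top'):
    im,d=cams.capture(n);P=cloud(n,d)
    tip={'top':wz('top',422.4,244.2,.026),'scene':wz('scene',229.7,339.6,.026)}[n]
    Q=(P-tip)@R   # rack-aligned rel tip
    for nm,m in (('handle low',(d>0)&(abs(Q[...,0]-.061)<.02)&(abs(Q[...,1])<.025)&(P[...,2]>.05)&(P[...,2]<.075)),('htop',(d>0)&(abs(Q[...,0]-.061)<.02)&(abs(Q[...,1])<.02)&(P[...,2]>.138)&(P[...,2]<.148))):
        X=Q[m]
        if len(X)>3: print(n,nm,len(X),'x',np.percentile(X[:,0],[3,50,97]),'y',np.percentile(X[:,1],[3,50,97]))
    c=(150,180,400,420) if n=='scene' else (280,140,480,290)
    cv2.imwrite(f'pics/e_{n}.png',cv2.resize(im[c[1]:c[3],c[0]:c[2],::-1],None,fx=3 if n=='scene' else 4,fy=3 if n=='scene' else 4)[:600,:800])
    for z0,z1,y0,y1 in((.135,.15,-.06,.03),(.135,.15,-.14,-.07),(.135,.15,-.22,-.155),(.095,.106,-.3,-.25)):
        b=(d>0)&(P[...,0]>.575)&(P[...,0]<.69)&(P[...,1]>y0)&(P[...,1]<y1)&(P[...,2]>z0)&(P[...,2]<z1);print(n,b.sum(),P[b].mean(0) if b.sum() else '')
E
```

```text
t 19.3333 now [ 0.5629 -0.2336  0.1076] [-179.89   -0.1     7.16] w 0.0194 F [-0.4 10.5  9.3]
shift cm [ -0.12 -30.1    0.21] spin 0.001
scene handle low 109 x [0.0602 0.0702 0.0724] y [-0.0083  0.0047  0.024 ]
scene htop 53 x [0.0689 0.0708 0.0721] y [-0.0121 -0.0019  0.0079]
scene 48 [ 0.6032 -0.02    0.1406]
scene 54 [ 0.6192 -0.1048  0.1409]
scene 58 [ 0.629 -0.189  0.141]
scene 406 [ 0.6622 -0.275   0.1016]
top htop 39 x [0.0489 0.0508 0.0543] y [-0.0069  0.0016  0.0114]
top 30 [ 0.6005 -0.0176  0.1412]
top 29 [ 0.6164 -0.1021  0.141 ]
top 28 [ 0.6261 -0.1862  0.1411]
top 0
```

View pics/e_scene.png

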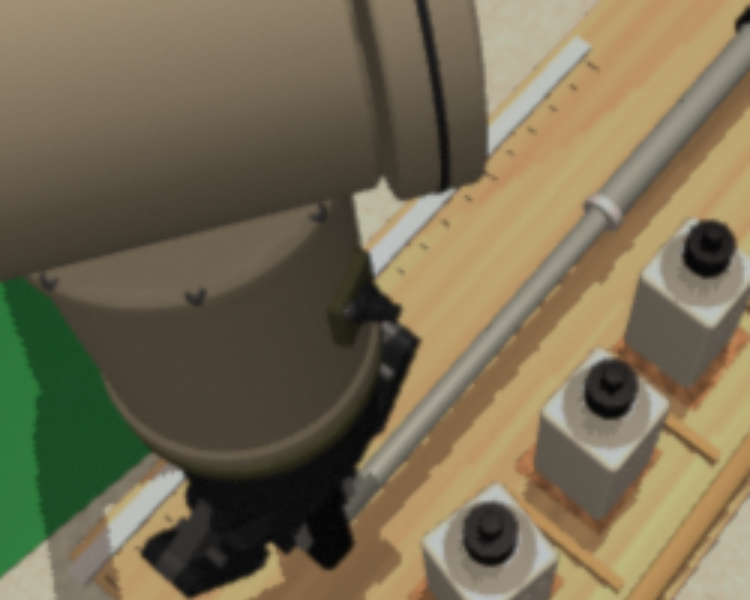

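View pics/e_top.png

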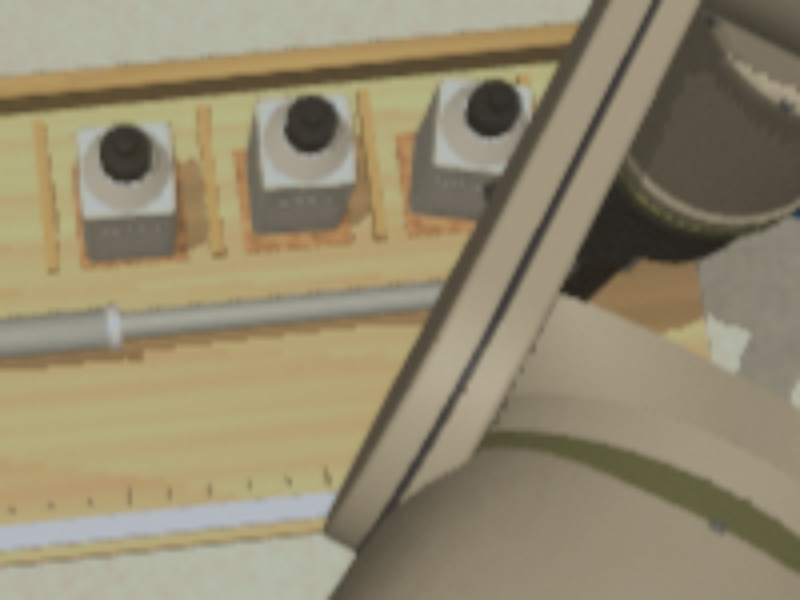

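The handle middle is at −2 mm by the scene camera, +1.6 mm by the top camera, and about +2 mm by TCP travel. That is inside ±8 mm; I'll nudge it 1 mm and settle.

servo_tool(moves=[[1, 0, 0.1, 0, 0], [1, 0, 0.1, 0, 0], [1, 0, 0.1, 0, 0], [1, 0, 0.1, 0, 0], [1, 0, 0.1, 0, 0], [1, 0, 0.1, 0, 0], [1, 0, 0.1, 0, 0], [1, 0, 0.1, 0, 0]])

```text
t: 20.1
ee_pos: [0.563, -0.2346, 0.1076]
tcp_rot: [-179.9, -0.1, 7.2]
ft_force: [-1.0, 9.8, 9.3]
width: 0.0193
```

```bash
python3 - <<'E'
from h import *
o=env.get_obs();print(o['t'],o['ee_pos'],o['width'],o['ft_force'],np.abs(o['dq']).max())
print(env.finish_job())
E
```

```text
20.1 [ 0.56304191 -0.23456506  0.10757664] 0.019325955366941098 [-0.97675755  9.77533592  9.28526329] 0.08962866005105709
the job is handed in; nothing more can be done
None
```

I stood the fallen bottle upright on the left place, let go of it, pulled the rod to the arrowhead, and handed in at t = 20.1 s while still holding the handle. No verdict was reported.

**How it went:** Two things went wrong on the way. A first grip on the bottle's body would not hinge, and the bottle slid down flat again. With a grip on the outer edge of the cap it hinged up, helped by friction against the board. In the last few degrees the cap slipped out of the pads, but the bottle stayed standing. I then regripped the body and moved it about 32 mm back onto the place.

**Last checks:**
- **Fallen bottle:** upright, cap top at 0.141 m, about 6 mm from the place centre and clear of the rod.
- **Other bottles and glue stick:** unmoved within the 1 mm I could measure. The glue stick was hidden from the top camera at the end, so only the scene camera confirms it.
- **Handle:** held still with about 10 N spring pull. The cameras disagreed slightly before a last 1 mm pull: the scene camera put it 2 mm past the mark, the top camera 1.6 mm short. All estimates lie within the ±8 mm allowed. By then the arm hid the arrowhead, so I used its position from the first pictures.

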